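# Find the branded crate and push it to the dispatch rail

## Robot

A 6-joint arm with a two-finger parallel gripper is mounted at the origin on the work surface. World frame = base frame: x ahead of the robot, y to its left, z up, the work surface at z = 0. Lengths are in m, angles in degrees, forces in N, time in s.
With the tool pointing down it reaches from about 0.375 to 0.9 m from the base axis. Payload 3.1 kg.
Tool frame: the origin (TCP) lies on the centre line of the jaws, within the pads' length; the fingertips stand 19 mm ahead of it and the grasp point (between the pads) is the TCP; z points along the fingers, y is the direction in which the jaws open and shut (so a half turn about z gives the same grasp; the last joint's range is limited). The gripper opens to 87 mm and grips with 3 to 60 N. Pads are 19 mm wide; open, the fingers measure 117 mm over their backs; the gripper's body (75 mm by 190 mm) begins 51 mm behind the grasp point.
Start: joints at [-86.946, 30.224, 82.088, -0, 67.689, -10.227], TCP at [0.144, -0.608, 0.242] pointing down, gripper open.
Joint ranges: [-176.69, 176.69], [-43.24, 126.21], [12.49, 139.97], [-82, 262], [0, 151.66], [-163.58, 163.58]. Speed limits (degrees/s): [159.86, 159.86, 180, 180, 180, 180].

## Interface

Orientations are given as a 3x3 rotation matrix whose columns are the frame's x, y, z axes.
In Python, from rig import bot gives the robot as it stands.
- The arm moves only by the tool carry_out, never from a script. Its argument "targets" is a list of rows, each a list of 6 numbers: the shift along the tool's x, y, z each as a share of 200 mm, from -1 to 1, then the turn, a rotation vector about the tool's x, y, z each as a share of pi/2 rad, from -1 to 1. In form: [[dx, dy, dz, ax, ay, az], ...]. A call has 1 to 20 rows; each row is the pose to reach, as a shift and turn from the pose measured when the call began, along the tool's axes at that moment; what a row does not reach only later rows make up. A row lasts 1/8 s, in which the tool goes at most 62.5 mm and 10.7 degrees, less where a joint would pass 70% of its speed; a pose out of reach is approached as far as the arm can. A call with a number of a shift or a turn outside -1 to 1 is refused whole. A call with a gripper value outside its range is refused whole. "jaw" is the gripper's target within -1 to 1 (fully open at 1, half-way at 0, shut at -1), set as the call begins (left out, the last holds). The fingers move at their own pace and stop on an object; the grip force is fixed at half the most. Time passes only in rows, so rows that repeat a pose let the fingers close. It gives the time, the measured TCP pose, the force and the opening at its end, in the units of the state.
- bot.read_state(): the state, without advancing time (a new reading comes with each control period).
- bot.capture(name): name is "scene" or "top" or "wrist"; returns the picture (480x640x3 uint8, blue, green, red); there is no depth.
- bot.camera_info(name): a dict with "camera_matrix" (3x3 intrinsics, pixels), "view" (4x4, takes a point from world to camera coordinates); the wrist camera has in their place "mount" (4x4, takes a point from camera to tool coordinates, whose origin is the TCP and whose axes are the flange's). Camera axes: x right, y down, z forward; pixel columns grow to the right and rows downward; lengths in m; the calibration is good to about 2 mm. The wrist camera is an equidistant fisheye: a pixel r from the principal point sees the ray r / f radians off the axis. A picture is of the moment at which its call begins: read the wrist's pose just before it. camera_info takes no time and is no camera call.
- bot.hand_in(): hands the job in, once; it reports no verdict.
The state is a dict: "time_s": time; "joint_positions": joint angles; "qvel": joint speeds; "tau": joint torques, N m; "position": TCP position; "tcp_rot": TCP orientation; "force": force on the tool from outside, world axes, zero at the start; "moment": the same for the moment, N m; "opening": opening from 0.0 (shut) to 1.0 (fully open).
Only numpy, scipy, OpenCV 4.12 (cv2) and the standard library are available. Lean on these libraries where they do the work, as an engineer would, in place of code of your own. Each camera call takes 0.05 s, during which the arm holds its last target.

## Task

Two look-alike open plywood crates stand on the bench; one has the round workshop mark burnt into its underside. Push each crate over towards the robot so that it lies on its side with its underside facing the dispatch rail (the batten across the far side of the bench), then push the marked crate, still lying, squarely up against the rail, and leave the unmarked one lying short of the rail, ready to be branded. Do not pick either crate up, and leave the other things on the bench alone.

Things in the scene. Friction and masses are not known exactly. Their poses are not given: they have to be found in the camera images.
- crate_a: One of two look-alike open-topped plywood crates, upright at first: 80 mm deep (own x, away from the robot within 0.2 rad), 160 wide (y), 110 high (z), 0.3 to 0.5 kg. Walls 9 mm, floor 12; a 9 mm divider flush with the rim across the middle (at y = 0). Origin: centre of its underside; z points out of the open top. Centre of mass 46 mm above the underside: past 41 degrees it falls over by itself.
- crate_b: The other crate: same make, size and axes. For both: friction on the bench about 0.55 to 0.75, so upright they tip rather than slide when pushed near the top of the far wall. Lying on the near 160 x 110 mm wall they are 80 mm high, the origin 40 mm above the bench, the open top facing the robot.
- crate_a_mouth (a point): Centre of the open top of crate_a, in the plane of the rim, on the edge of the divider, 110 mm from the origin along the crate's z. Once it lies, the divider's edge is an upright 62 mm edge facing the robot; push there low down, with the finger upright (a push high up may tip it up).
- crate_b_mouth (a point): The same point of crate_b.
- stamp (a point): Centre of the burnt mark, a dark ring of 64 mm with a small fir tree inside it, in the middle of the underside of the marked crate (so it coincides with the origin of that crate). Hidden while the crate stands upright; seen from the far side of the bench once it lies.
- rail: Dispatch rail: a fixed planed batten 44 mm wide (x), 740 mm long (y), 20 mm high, screwed to the bench across its far side. Origin at the centre of its underside; its own x points away from the robot, to within about 0.03 rad.
- rail_face (a point): Middle of the lower edge of the rail's near face (the face towards the robot), same axes as the rail. The marked crate's underside must end against this face, anywhere along it.
- tape_roll: Bystander: roll of masking tape lying flat to the right, 100 mm across, 25 mm high. Origin at the centre of its underside.
- screwdriver: Bystander: screwdriver with a red handle, 200 mm long, lying to the left. Origin near its middle.
- ear_defenders: Bystander: black ear defenders, two 72 mm cups and a headband, about 160 x 180 mm, 72 mm high, to the left. Origin on the bench midway between the cups.
- bar_clamp: Bystander: steel bar clamp with red jaws, lying flat to the right, 310 x 120 mm, 24 mm high. Origin under the middle of its bar.

How it is judged:
By the outcome, as a careful person would: the job done as asked, in the order asked, and still so for the second after the job is handed in, with the robot touching nothing.
It also fails if it takes over 69 s, if anything falls off the work surface, if the arm or the gripper's body presses on something with over 40 N, if the wrist force passes 120 N, or if a joint passes its speed limit or range.

## Working session

There is one attempt and no reset: what is moved stays moved. The work goes in short steps, Python scripts to look and compute and a tool call to move; the robot and the scene stay as the last step left them, time stands still between calls to the robot, and variables do not carry over. Pictures are saved under pics/ and viewed, and the job is handed in when it is done.

Besides the shell and the picture viewer there is one more tool, called by a JSON object that holds its "api" and its "payload", one argument or row to a line. carry_out: Moves the arm, as the interface text tells. Shift numbers are shares of 200 mm and turn numbers shares of pi/2 rad, none past 1 either way. Its arguments: {"type":"object","properties":{"targets":{"type":"array"},"jaw":{"type":"number"}},"required":["targets"]}

```bash
ls; mkdir -p pics; python3 - <<'E'
from rig import bot
import cv2,numpy as np
np.set_printoptions(precision=4,suppress=True)
print(bot.read_state())
for n in ("scene","top","wrist"):
    print(n,bot.camera_info(n))
    cv2.imwrite(f"pics/{n}0.png",bot.capture(n))
E
```

```text
pics
{'time_s': 0.0, 'joint_positions': array([-86.9462,  30.2775,  82.1558,   0.0008,  67.6887, -10.2276]), 'qvel': array([-0.01  ,  0.0516, -0.0342, -0.0736, -0.1174,  0.0085]), 'tau': array([ -0.0006, -44.0042, -17.6591,   0.0633,   0.0583,  -0.0002]), 'position': array([ 0.1436, -0.6076,  0.2406]), 'tcp_rot': array([[ 0.9733,  0.2297, -0.0001],
       [ 0.2297, -0.9733,  0.0021],
       [ 0.0004, -0.0021, -1.    ]]), 'force': array([ 0.1989, -1.3103,  0.5283]), 'moment': array([ 0.0139, -0.0159, -0.0171]), 'opening': 1.0015060175089772}
scene {'camera_matrix': array([[501.4242,   0.    , 316.5523],
       [  0.    , 501.4242, 240.5117],
       [  0.    ,   0.    ,   1.    ]]), 'view': array([[ 0.8022,  0.5969, -0.0154, -0.443 ],
       [ 0.3784, -0.5282, -0.7601, -0.1145],
       [-0.4619,  0.6039, -0.6496,  1.4399],
       [ 0.    ,  0.    ,  0.    ,  1.    ]])}
top {'camera_matrix': array([[571.0841,   0.    , 322.6233],
       [  0.    , 571.0841, 236.8164],
       [  0.    ,   0.    ,   1.    ]]), 'view': array([[-0.04  , -0.9992, -0.0038,  0.0088],
       [-0.9727,  0.0398, -0.2286,  0.5471],
       [ 0.2285, -0.0055, -0.9735,  1.4946],
       [ 0.    ,  0.    ,  0.    ,  1.    ]])}
wrist {'camera_matrix': array([[371.6483,   0.    , 317.5877],
       [  0.    , 371.6483, 242.0639],
       [  0.    ,   0.    ,   1.    ]]), 'mount': array([[ 0.0004, -0.9528, -0.3037,  0.0843],
       [ 1.    ,  0.0003,  0.0002, -0.0002],
       [-0.0001, -0.3037,  0.9528, -0.1438],
       [ 0.    ,  0.    ,  0.    ,  1.    ]])}
```

View pics/scene0.png

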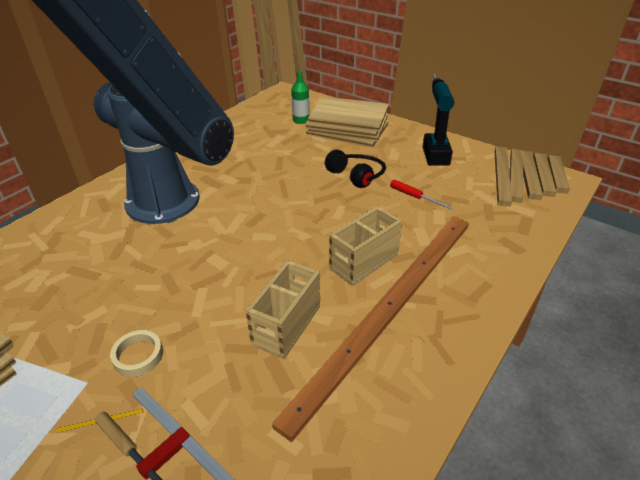

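View pics/top0.png

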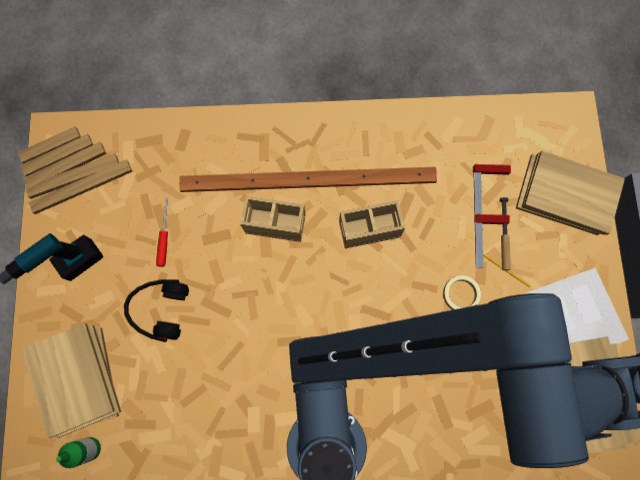

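The top view shows two crates at about (273,218) and (371,223), with the rail above them from (180,185) to (436,175). The scene camera looks from the far side, so it will see the undersides. I'll zoom in to find the corners.

```bash
python3 - <<'E'
import cv2
a=cv2.imread('pics/top0.png')[160:260,170:450]; b=cv2.imread('pics/scene0.png')[200:440,235:475]
cv2.imwrite('pics/top0z.png',cv2.resize(a[:, 60:250],None,fx=4,fy=4,interpolation=cv2.INTER_CUBIC))
cv2.imwrite('pics/scene0z.png',cv2.resize(b[:160,0:180],None,fx=4,fy=3.7,interpolation=cv2.INTER_CUBIC))
E
```

```text
(no output)
```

View pics/top0z.png

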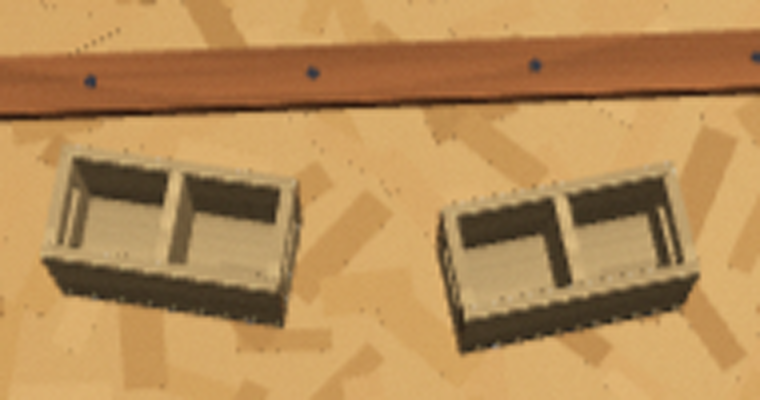

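View pics/scene0z.png

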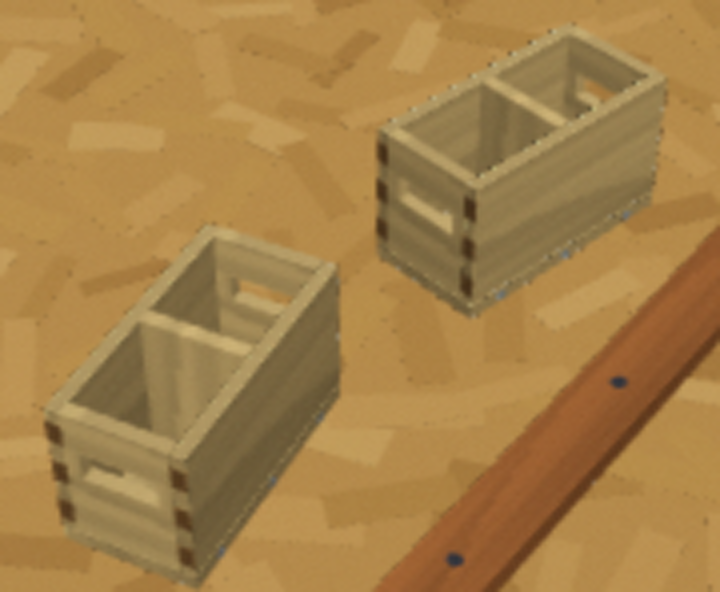

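```bash
cat > h.py <<'E'
from rig import bot
import numpy as np, cv2
np.set_printoptions(precision=4,suppress=True)
def P(n):
    c=bot.camera_info(n); return c["camera_matrix"],c["view"]
def ray(n,px,z):
    K,V=P(n); R=V[:3,:3];t=V[:3,3]; C=-R.T@t
    d=R.T@np.linalg.inv(K)@np.array([px[0],px[1],1.]); return C+d*(z-C[2])/d[2]
def tri(p1,p2,n1="top",n2="scene"):
    K1,V1=P(n1);K2,V2=P(n2)
    X=cv2.triangulatePoints(K1@V1[:3],K2@V2[:3],np.array(p1,float).reshape(2,1),np.array(p2,float).reshape(2,1)); return (X[:3]/X[3]).ravel()
def proj(n,X):
    K,V=P(n); x=K@(V[:3,:3]@np.array(X)+V[:3,3]); return x[:2]/x[2]
E
python3 - <<'E'
from h import *
T=lambda x,y:(230+x/4-.4,160+y/4-.4); S=lambda x,y:(235+x/4-.4,200+y/3.7-.4)
L=dict(FL=((66,150),(662,75)),FR=((298,180),(472,187)),NR=((285,292),(383,132)),NL=((45,258),(570,28)))
R=dict(FL=((440,210),(337,265)),FR=((672,166),(178,455)),NR=((697,272),(50,410)),NL=((463,320),(210,228)))
for nm,c in (("L",L),("R",R)):
    A={k:tri(T(*v[0]),S(*v[1])) for k,v in c.items()}
    B={k:ray("top",T(*v[0]),.11) for k,v in c.items()}
    for k in A: print(nm,k,A[k],B[k],ray("scene",S(*c[k][1]),.11))
    c0=sum(A.values())/4; y=A["FL"]-A["FR"]+A["NL"]-A["NR"]; print("centre",c0,"yaw deg",np.degrees(np.arctan2(-y[0],y[1])))
a=ray("top",T(0,117),0);b=ray("top",T(760,93),0);print("rail",a,b,np.degrees(np.arctan2(-(a-b)[0],(a-b)[1])))
print(ray("scene",(235+380/4,200+592/3.7),.02),ray("scene",(235+720/4,200+228/3.7),.02))
print(ray("top",(180,191),0),ray("top",(436,182),0))
E
```

```text
L FL [0.6562 0.1895 0.1076] [0.6541 0.1881 0.11  ] [0.6587 0.1887 0.11  ]
L FR [0.6271 0.0334 0.1104] [0.6267 0.0329 0.11  ] [0.6273 0.0345 0.11  ]
L NR [0.5533 0.0466 0.1067] [0.5499 0.0441 0.11  ] [0.5582 0.0474 0.11  ]
L NL [0.5831 0.2051 0.1035] [0.5796 0.2028 0.11  ] [0.5888 0.2001 0.11  ]
centre [0.6049 0.1187 0.107 ] yaw deg -10.601687490957069
R FL [ 0.6037 -0.0605  0.1065] [ 0.6019 -0.0611  0.11  ] [ 0.6067 -0.0622  0.11  ]
R FR [ 0.627  -0.2177  0.1085] [ 0.6261 -0.218   0.11  ] [ 0.6285 -0.218   0.11  ]
R NR [ 0.5543 -0.2293  0.1051] [ 0.5523 -0.2294  0.11  ] [ 0.5586 -0.231   0.11  ]
R NL [ 0.5279 -0.0726  0.1035] [ 0.526  -0.0728  0.11  ] [ 0.5331 -0.0772  0.11  ]
centre [ 0.5782 -0.145   0.1059] yaw deg 9.000414974571271
rail [0.7157 0.2502 0.    ] [ 0.7112 -0.3016  0.    ] -0.4677385379312276
[ 0.7176 -0.1772  0.02  ] [0.7176 0.173  0.02  ]
[0.7151 0.394  0.    ] [ 0.7118 -0.3494  0.    ]
```

```bash
cat >> h.py <<'E'
from scipy.spatial.transform import Rotation as Ro
def rowsfor(*wps):
    """wps: (x,y,z,yaw_deg of tool x[,pitch]) -> row numbers from current pose"""
    s=bot.read_state(); p=s["position"];R=s["tcp_rot"]; print("at",p,"yaw",np.degrees(np.arctan2(R[1,0],R[0,0])),"F",s["force"],"t",s["time_s"])
    for w in wps:
        T=Ro.from_euler('z',w[3],degrees=True).as_matrix()@np.diag([1,-1,-1.])
        if len(w)>4: T=T@Ro.from_euler('y',w[4],degrees=True).as_matrix()
        d=R.T@(np.array(w[:3])-p)/.2; r=Ro.from_matrix(R.T@T).as_rotvec()/(np.pi/2)
        print(w,np.round(np.r_[d,r],3).tolist())
E
python3 - <<'E'
from h import *
rowsfor((.28,-.5,.24,9),(.662,-.132,.24,9))
E
```

```text
at [ 0.1436 -0.6077  0.2408] yaw 13.280628929727195 F [-0.4773 -0.5246  0.3142] t 0.15
(0.28, -0.5, 0.24, 9) [0.788, -0.368, 0.005, -0.001, -0.0, 0.048]
(0.662, -0.132, 0.24, 9) [3.069, -1.72, 0.008, -0.001, -0.0, 0.048]
```

{"api": "carry_out", "payload": {
  "targets": [
    [0.25,-0.14,0,0,0,0],
    [0.5,-0.28,0,0,0,0.02],
    [0.75,-0.42,0,0,0,0.048],
    [1,-0.56,0,0,0,0.048]
  ],
  "jaw": -1
}}

```text
time_s: 0.65
position: [0.3135, -0.4514, 0.2408]
tcp_rot: [[0.988, 0.155, -0.0], [0.155, -0.988, 0.002], [0.0, -0.002, -1.0]]
force: [0.5, 0.0, 0.1]
opening: 0.629
```

{"api": "carry_out", "payload": {
  "targets": [
    [0.25,-0.14,0,0,0,0],
    [0.5,-0.27,0,0,0,0],
    [0.75,-0.4,0,0,0,0],
    [1,-0.54,0,0,0,0]
  ]
}}

```text
time_s: 1.15
position: [0.4957, -0.3125, 0.2409]
tcp_rot: [[0.988, 0.155, -0.0], [0.155, -0.988, 0.002], [0.0, -0.002, -1.0]]
force: [0.9, -1.8, 0.3]
opening: 0.177
```

```bash
python3 - <<'E'
from h import *
rowsfor((.662,-.132,.24,9),(.662,-.132,.114,9))
E
```

```text
at [ 0.4957 -0.3125  0.2409] yaw 8.910858061261605 F [ 0.8625 -1.818   0.2663] t 1.15
(0.662, -0.132, 0.24, 9) [0.961, -0.763, 0.006, -0.001, -0.0, -0.001]
(0.662, -0.132, 0.114, 9) [0.961, -0.762, 0.636, -0.001, -0.0, -0.001]
```

{"api": "carry_out", "payload": {
  "targets": [
    [0.3,-0.2,0,0,0,0],
    [0.6,-0.4,0,0,0,0],
    [0.8,-0.6,0,0,0,0],
    [0.96,-0.76,0,0,0,0],
    [0.96,-0.76,0.2,0,0,0],
    [0.96,-0.76,0.42,0,0,0],
    [0.96,-0.76,0.635,0,0,0],
    [0.96,-0.76,0.635,0,0,0]
  ]
}}

```text
time_s: 2.15
position: [0.6586, -0.1311, 0.11]
tcp_rot: [[0.988, 0.155, -0.01], [0.155, -0.988, 0.005], [-0.009, -0.007, -1.0]]
force: [-0.9, -0.4, -0.2]
opening: 0.007
```

```bash
python3 - <<'E'
from h import *
c=np.array([.577,-.145]);x=np.array([.988,.156])
rowsfor(*[(*(c+d*x),.114,9) for d in (.05,0,-.02)])
cv2.imwrite('pics/s1.png',bot.capture("scene")[160:460,150:550])
E
```

```text
at [ 0.6586 -0.1311  0.11  ] yaw 8.91627061903801 F [-0.8788 -0.3671 -0.2469] t 2.15
(np.float64(0.6264), np.float64(-0.1372), 0.114, 9) [-0.164, 0.005, -0.019, -0.004, 0.006, -0.001]
(np.float64(0.577), np.float64(-0.145), 0.114, 9) [-0.414, 0.005, -0.017, -0.004, 0.006, -0.001]
(np.float64(0.55724), np.float64(-0.14812), 0.114, 9) [-0.514, 0.005, -0.016, -0.004, 0.006, -0.001]
```

View pics/s1.png

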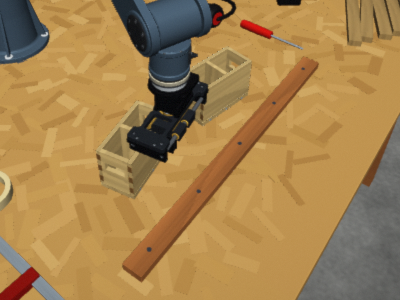

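The gripper stands behind the right crate's far wall, around crop pixel (150,140), and nothing is touching. Now I'll push it over.

{"api": "carry_out", "payload": {
  "targets": [
    [-0.08,0,-0.02,0,0,0],
    [-0.14,0,-0.02,0,0,0],
    [-0.19,0,-0.02,0,0,0],
    [-0.24,0,-0.02,0,0,0],
    [-0.29,0,-0.02,0,0,0],
    [-0.33,0,-0.02,0,0,0]
  ]
}}

```text
time_s: 2.95
position: [0.5958, -0.1426, 0.1177]
tcp_rot: [[0.988, 0.155, -0.002], [0.155, -0.988, 0.003], [-0.002, -0.003, -1.0]]
force: [4.0, 0.5, 6.5]
opening: 0.003
```

```bash
python3 - <<'E'
from h import *
cv2.imwrite('pics/s2.png',bot.capture("scene")[160:460,150:550]);rowsfor()
E
```

```text
at [ 0.5941 -0.1424  0.1173] yaw 8.908403686965633 F [ 0.4851 -0.5139  2.8778] t 3.0
```

View pics/s2.png

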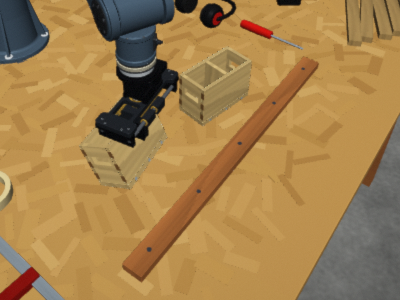

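The crate is tipping without sliding. I'll keep going.

{"api": "carry_out", "payload": {
  "targets": [
    [-0.05,0,0,0,0,0],
    [-0.1,0,0,0,0,0],
    [-0.15,0,0,0,0,0],
    [-0.2,0,0,0,0,0],
    [-0.22,0,0,0,0,0],
    [-0.22,0,0,0,0,0],
    [-0.22,0,-0.2,0,0,0],
    [-0.1,0,-0.4,0,0,0]
  ]
}}

```text
time_s: 4.0
position: [0.5731, -0.1454, 0.1972]
tcp_rot: [[0.988, 0.154, -0.01], [0.154, -0.988, 0.005], [-0.009, -0.006, -1.0]]
force: [1.5, -0.3, 0.4]
opening: 0.006
```

```bash
python3 - <<'E'
from h import *
cv2.imwrite('pics/s3.png',bot.capture("scene")[160:460,150:550])
c=np.array([.603,.118]);t=np.radians(-10.6);x=np.array([np.cos(t),np.sin(t)])
rowsfor((*(c+.085*x),.24,-10.6))
E
```

```text
at [ 0.5811 -0.1469  0.204 ] yaw 8.906710618793353 F [ 4.4147 -0.2749  3.8996] t 4.05
(np.float64(0.6865495046777121), np.float64(0.10236413519791877), 0.24, -10.6) [0.715, -1.149, -0.178, 0.001, -0.005, 0.217]
```

View pics/s3.png

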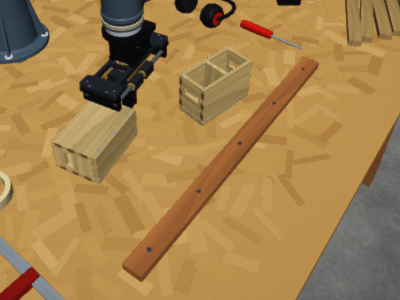

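The right crate is lying down, at about crop (95,140). Now for the left crate.

{"api": "carry_out", "payload": {
  "targets": [
    [0.15,-0.2,-0.2,0,0,0.03],
    [0.35,-0.45,-0.2,0,0,0.1],
    [0.5,-0.7,-0.2,0,0,0.16],
    [0.65,-0.9,-0.2,0,0,0.217],
    [0.715,-1,-0.2,0,0,0.217],
    [0.715,-1,-0.2,0,0,0.217]
  ]
}}

```text
time_s: 4.8
position: [0.691, 0.0741, 0.2437]
tcp_rot: [[0.983, -0.181, 0.007], [-0.181, -0.984, -0.002], [0.007, 0.001, -1.0]]
force: [-0.5, 0.4, -0.5]
opening: 0.006
```

```bash
python3 - <<'E'
from h import *
cv2.imwrite('pics/s4.png',cv2.resize(bot.capture("scene")[220:380,180:380],None,fx=3.5,fy=3.5,interpolation=2))
c=np.array([.603,.118]);t=np.radians(-10.6);x=np.array([np.cos(t),np.sin(t)])
rowsfor((*(c+.085*x),.24,-10.6),(*(c+.085*x),.114,-10.6),(*(c+.02*x),.114,-10.6))
E
```

```text
at [0.6906 0.0726 0.2438] yaw -10.532414273789167 F [-0.1763  0.42    1.0036] t 4.85
(np.float64(0.6865495046777121), np.float64(0.10236413519791877), 0.24, -10.6) [-0.047, -0.143, 0.019, 0.001, -0.004, 0.001]
(np.float64(0.6865495046777121), np.float64(0.10236413519791877), 0.114, -10.6) [-0.051, -0.143, 0.649, 0.001, -0.004, 0.001]
(np.float64(0.6226587069829911), np.float64(0.11432097298774559), 0.114, -10.6) [-0.376, -0.144, 0.646, 0.001, -0.004, 0.001]
```

View pics/s4.png

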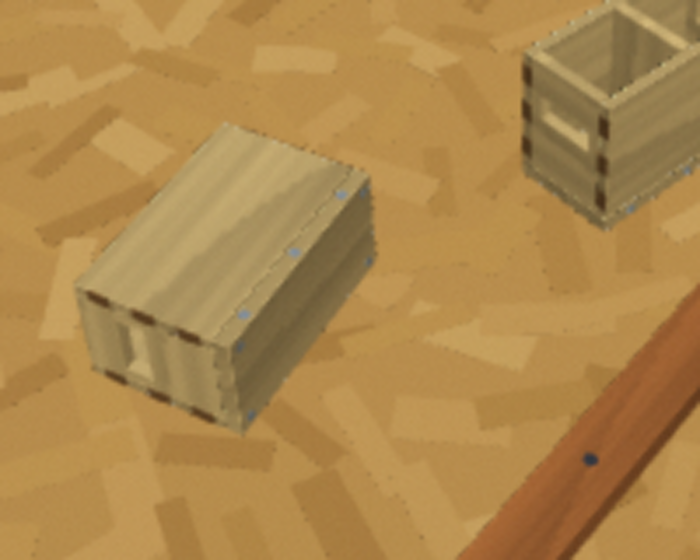

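The right crate's underside, around (305,300), is plain, so the left one should carry the mark. I'll tip it next.

{"api": "carry_out", "payload": {
  "targets": [
    [-0.05,-0.145,0,0,0,0],
    [-0.05,-0.145,0.2,0,0,0],
    [-0.05,-0.145,0.45,0,0,0],
    [-0.05,-0.145,0.64,0,0,0],
    [-0.06,-0.145,0.645,0,0,0],
    [-0.13,-0.145,0.645,0,0,0],
    [-0.19,-0.145,0.645,0,0,0],
    [-0.24,-0.145,0.645,0,0,0],
    [-0.29,-0.145,0.645,0,0,0],
    [-0.34,-0.145,0.645,0,0,0],
    [-0.39,-0.145,0.645,0,0,0],
    [-0.44,-0.145,0.645,0,0,0]
  ]
}}

```text
time_s: 6.35
position: [0.6147, 0.1166, 0.118]
tcp_rot: [[0.983, -0.183, 0.019], [-0.183, -0.983, -0.003], [0.019, -0.001, -1.0]]
force: [4.4, -1.3, 10.6]
opening: 0.008
```

```bash
python3 - <<'E'
from h import *
cv2.imwrite('pics/s5.png',bot.capture("scene")[120:420,150:550])
c=np.array([.603,.118]);t=np.radians(-10.6);x=np.array([np.cos(t),np.sin(t)])
rowsfor((*(c-.03*x),.114,-10.6))
E
```

```text
at [0.6122 0.117  0.1176] yaw -10.51590992915299 F [0.572  0.4076 2.653 ] t 6.4
(np.float64(0.5735119395255134), np.float64(0.1235185405183816), 0.114, -10.6) [-0.197, 0.004, 0.015, -0.0, -0.009, 0.001]
```

View pics/s5.png

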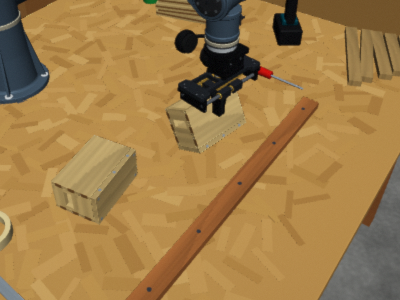

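The left crate is tilting as planned, so I'll continue.

{"api": "carry_out", "payload": {
  "targets": [
    [-0.05,0,0,0,0,0],
    [-0.1,0,0,0,0,0],
    [-0.15,0,0,0,0,0],
    [-0.2,0,0,0,0,0],
    [-0.22,0,0,0,0,0],
    [-0.22,0,0,0,0,0],
    [-0.22,0,-0.2,0,0,0],
    [-0.22,0,-0.45,0,0,0],
    [-0.22,0,-0.65,0,0,0],
    [-0.22,0,-0.65,0,0,0]
  ]
}}

```text
time_s: 7.65
position: [0.5691, 0.1255, 0.2499]
tcp_rot: [[0.983, -0.182, 0.021], [-0.182, -0.983, -0.002], [0.021, -0.002, -1.0]]
force: [0.3, 0.6, -0.5]
opening: 0.0
```

```bash
python3 - <<'E'
from h import *
rowsfor()
cv2.imwrite('pics/s6.png',cv2.resize(bot.capture("scene")[190:370,190:430],None,fx=3.3,fy=3.3,interpolation=2))
cv2.imwrite('pics/t6.png',cv2.resize(bot.capture("top")[160:300,220:430],None,fx=3.8,fy=3.8,interpolation=2))
E
```

```text
at [0.5691 0.1255 0.2499] yaw -10.513425927587827 F [ 0.2581  0.6164 -0.5324] t 7.65
```

View pics/s6.png

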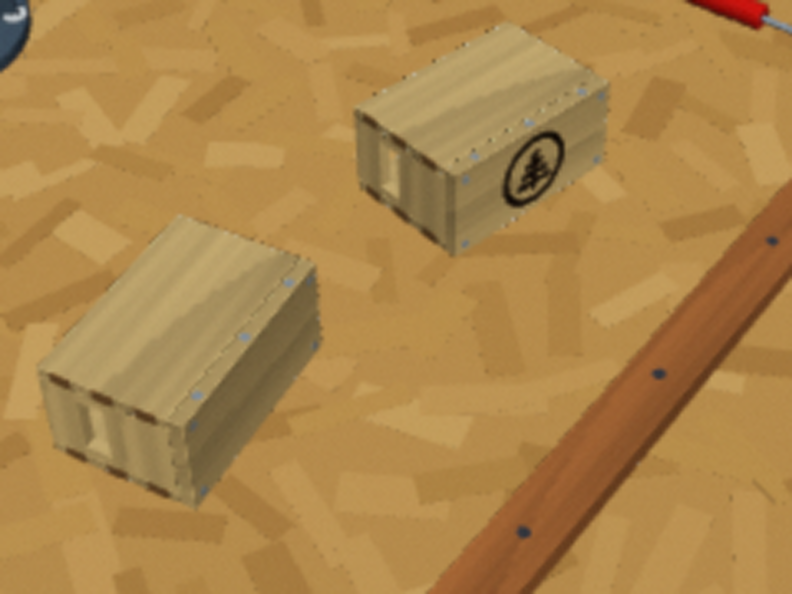

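View pics/t6.png

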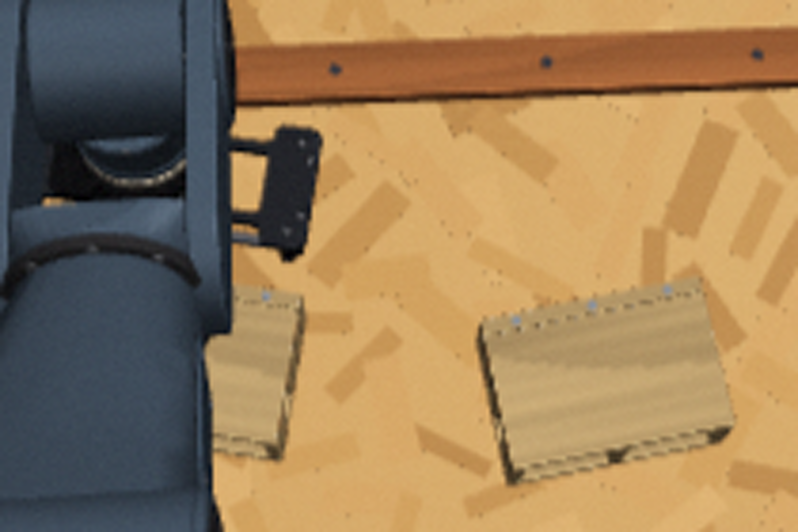

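The mark shows at (533,168) on the left crate's underside. Both crates are lying with their undersides towards the rail.

```bash
python3 - <<'E'
from h import *
S=lambda x,y:(190+x/3.3-.35,190+y/3.3-.35)
for nm,c in (("L",[(455,178),(608,82),(505,24),(357,110)]),("R",[(185,430),(317,263),(180,215),(38,373)])):
    q=[ray("scene",S(*p),.08) for p in c]; print(nm,np.array(q)[:,:2].tolist())
    y=q[1]-q[0]+q[2]-q[3]; th=np.degrees(np.arctan2(-y[0],y[1])); print("yaw",th,"underside mid",(q[0]+q[1])/2,"mouth",(q[2]+q[3])/2)
print(ray("scene",S(457,254),0))
E
```

```text
L [[0.5495676840714441, 0.048394916735570614], [0.5786894493615427, 0.20499811539280532], [0.4734176975314567, 0.2218281996525372], [0.4458636550831506, 0.0685764888728867]]
yaw -10.365433636705095 underside mid [0.5641 0.1267 0.08  ] mouth [0.4596 0.1452 0.08  ]
R [[0.5527482217262895, -0.2332682819013293], [0.5254110275949476, -0.07513635893711845], [0.41855358721505953, -0.09336267611631499], [0.4470154672167783, -0.2530100829253502]]
yaw 9.95907749163526 underside mid [ 0.5391 -0.1542  0.08  ] mouth [ 0.4328 -0.1732  0.08  ]
[0.5467 0.0547 0.    ]
```

```bash
python3 - <<'E'
from h import *
rowsfor((.413,.154,.25,-10.4,6),(.413,.154,.14,-10.4,6))
E
```

```text
at [0.5665 0.1253 0.2462] yaw -10.517495662120417 F [ 0.0598 -0.0932 -0.1024] t 7.75
(0.413, 0.154, 0.25, -10.4, 6) [-0.781, -0.001, -0.029, 0.0, 0.058, -0.001]
(0.413, 0.154, 0.14, -10.4, 6) [-0.788, -0.001, 0.521, 0.0, 0.058, -0.001]
```

{"api": "carry_out", "payload": {
  "targets": [
    [-0.2,0,0,0,0.02,0],
    [-0.4,0,0,0,0.04,0],
    [-0.6,0,0,0,0.058,0],
    [-0.78,0,0,0,0.058,0],
    [-0.79,0,0.25,0,0.058,0],
    [-0.79,0,0.5,0,0.058,0],
    [-0.79,0,0.52,0,0.058,0]
  ]
}}

```text
time_s: 8.62
position: [0.4086, 0.1534, 0.1364]
tcp_rot: [[0.979, -0.183, 0.09], [-0.182, -0.983, -0.02], [0.092, 0.004, -0.996]]
force: [1.2, -0.0, 1.0]
opening: 0.006
```

```bash
python3 - <<'E'
from h import *
rowsfor((.413,.154,.04,-10.4,6),(.443,.1485,.04,-10.4,6),(.493,.139,.04,-10.4,6))
cv2.imwrite('pics/w7.png',bot.capture("wrist"))
E
```

```text
at [0.4086 0.1534 0.1364] yaw -10.503535202924018 F [ 1.207  -0.0046  0.9707] t 8.625
(0.413, 0.154, 0.04, -10.4, 6) [-0.024, -0.009, 0.482, 0.002, 0.008, -0.001]
(0.443, 0.1485, 0.04, -10.4, 6) [0.128, -0.009, 0.496, 0.002, 0.008, -0.001]
(0.493, 0.139, 0.04, -10.4, 6) [0.382, -0.008, 0.519, 0.002, 0.008, -0.001]
```

View pics/w7.png

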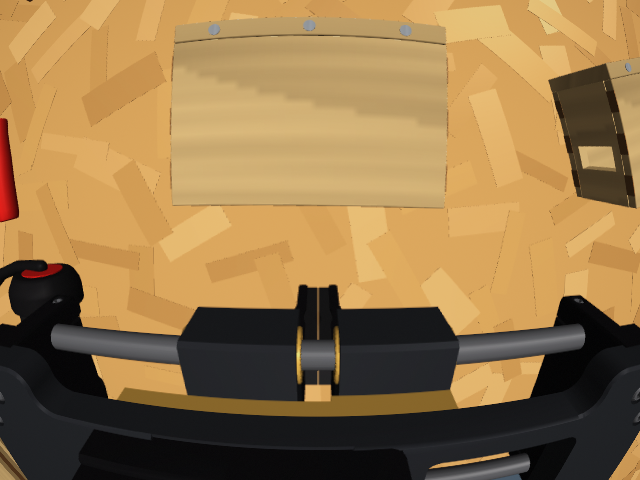

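The wrist view puts the crate's centre at column 309 and the finger at 318. That means the finger needs to go about 5 mm to the left.

{"api": "carry_out", "payload": {
  "targets": [
    [-0.02,-0.02,0.15,0,0.008,0],
    [-0.02,-0.02,0.35,0,0.008,0],
    [-0.02,-0.02,0.48,0,0.008,0],
    [-0.02,-0.02,0.48,0,0.008,0],
    [0.08,-0.02,0.49,0,0.008,0],
    [0.13,-0.02,0.495,0,0.008,0],
    [0.18,-0.02,0.5,0,0.008,0],
    [0.23,-0.02,0.505,0,0.008,0],
    [0.28,-0.02,0.51,0,0.008,0]
  ]
}}

```text
time_s: 9.8
position: [0.468, 0.1452, 0.0428]
tcp_rot: [[0.979, -0.182, 0.093], [-0.181, -0.983, -0.024], [0.095, 0.006, -0.995]]
force: [-10.2, 2.1, 10.1]
opening: 0.004
```

```bash
python3 - <<'E'
from h import *
rowsfor((.56,.127,.04,-10.4,6))
cv2.imwrite('pics/w8.png',bot.capture("wrist"))
cv2.imwrite('pics/s8.png',cv2.resize(bot.capture("scene")[150:370,190:430],None,fx=2.5,fy=2.5,interpolation=2))
E
```

```text
at [0.468  0.1452 0.0428] yaw -10.480577904772016 F [-10.2419   2.1344  10.0611] t 9.8
(0.56, 0.127, 0.04, -10.4, 6) [0.465, 0.006, 0.059, 0.004, 0.006, -0.001]
```

View pics/w8.png

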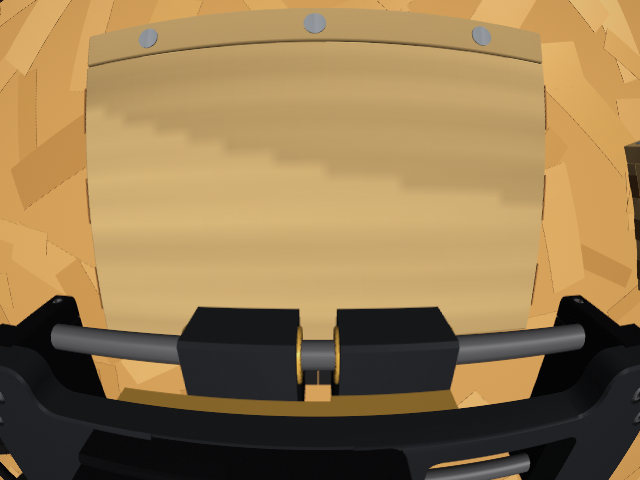

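View pics/s8.png

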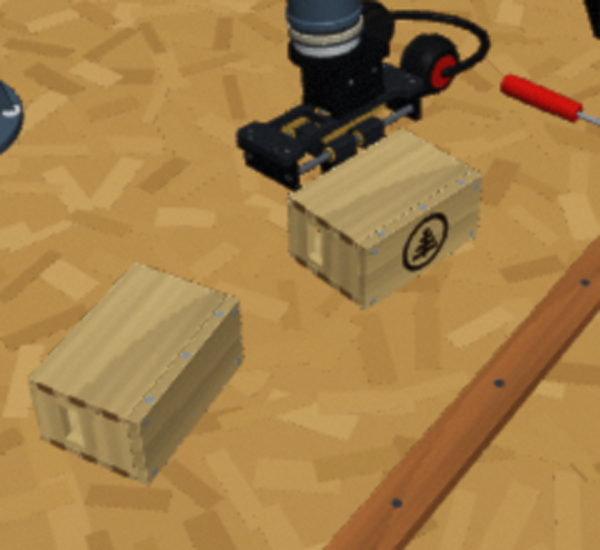

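The crate slides straight with its yaw unchanged, and the mark shows at (425,240). I'll keep pushing along its axis.

{"api": "carry_out", "payload": {
  "targets": [
    [0.05,0,0.005,0,0,0],
    [0.1,0,0.01,0,0,0],
    [0.15,0,0.015,0,0,0],
    [0.2,0,0.02,0,0,0],
    [0.25,0,0.025,0,0,0],
    [0.3,0,0.03,0,0,0],
    [0.35,0,0.035,0,0,0],
    [0.4,0,0.04,0,0,0]
  ]
}}

```text
time_s: 10.9
position: [0.5532, 0.1304, 0.0435]
tcp_rot: [[0.978, -0.183, 0.104], [-0.181, -0.983, -0.023], [0.106, 0.003, -0.994]]
force: [-2.7, 0.5, -1.3]
opening: 0.003
```

```bash
python3 - <<'E'
from h import *
rowsfor()
cv2.imwrite('pics/w9.png',bot.capture("wrist"))
cv2.imwrite('pics/s9.png',cv2.resize(bot.capture("scene")[190:340,280:480],None,fx=4,fy=4,interpolation=2))
E
```

```text
at [0.5532 0.1304 0.0435] yaw -10.507428341326065 F [-2.7215  0.5321 -1.3009] t 10.9
```

View pics/w9.png

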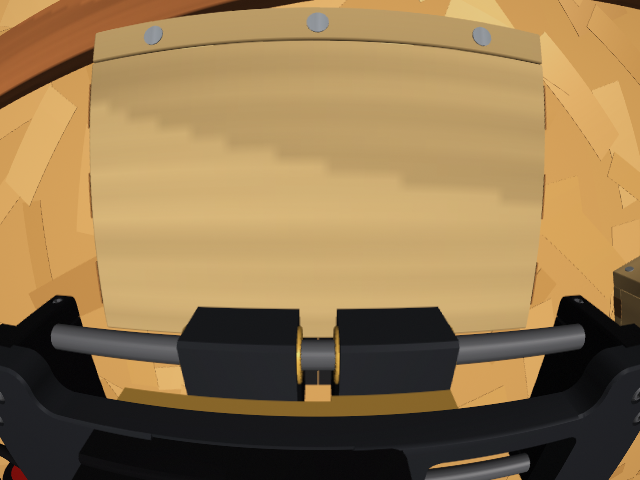

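View pics/s9.png

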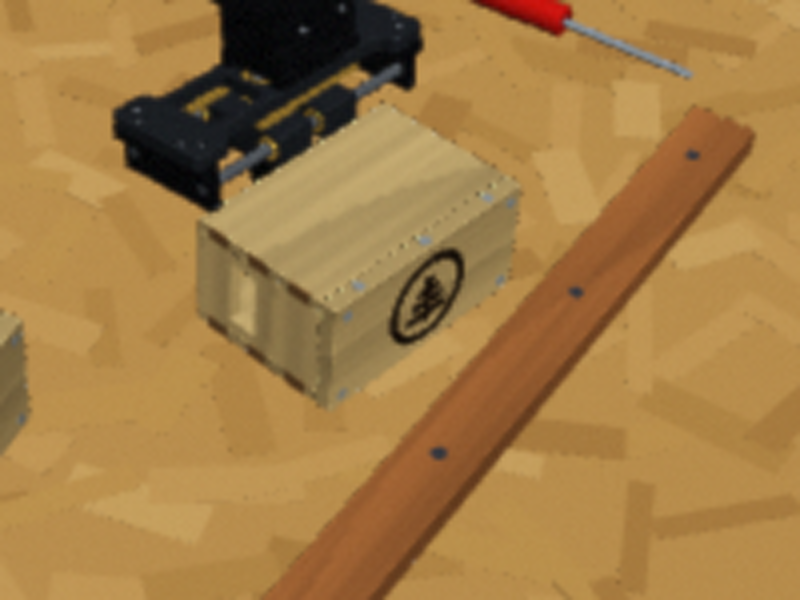

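{"api": "carry_out", "payload": {
  "targets": [
    [0.04,0,0.004,0,0,0],
    [0.08,0,0.008,0,0,0],
    [0.11,0,0.011,0,0,0],
    [0.14,0,0.014,0,0,0],
    [0.15,0,0.015,0,0,0]
  ]
}}

```text
time_s: 11.62
position: [0.5798, 0.1251, 0.0438]
tcp_rot: [[0.978, -0.183, 0.096], [-0.182, -0.983, -0.022], [0.099, 0.004, -0.995]]
force: [-12.1, 2.2, 9.1]
opening: 0.007
```

```bash
python3 - <<'E'
from h import *
rowsfor((.59,.113,.043,-5,6),(.594,.105,.043,-0.5,6),(.6,.105,.043,-0.5,6))
cv2.imwrite('pics/s10.png',cv2.resize(bot.capture("scene")[190:340,280:480],None,fx=4,fy=4,interpolation=2))
E
```

```text
at [0.5798 0.1251 0.0438] yaw -10.542686147138483 F [-12.1377   2.2339   9.0871] t 11.625
(0.59, 0.113, 0.043, -5, 6) [0.06, 0.05, 0.01, 0.009, 0.004, -0.061]
(0.594, 0.105, 0.043, -0.5, 6) [0.087, 0.086, 0.013, 0.014, 0.004, -0.111]
(0.6, 0.105, 0.043, -0.5, 6) [0.117, 0.08, 0.016, 0.014, 0.004, -0.111]
```

View pics/s10.png

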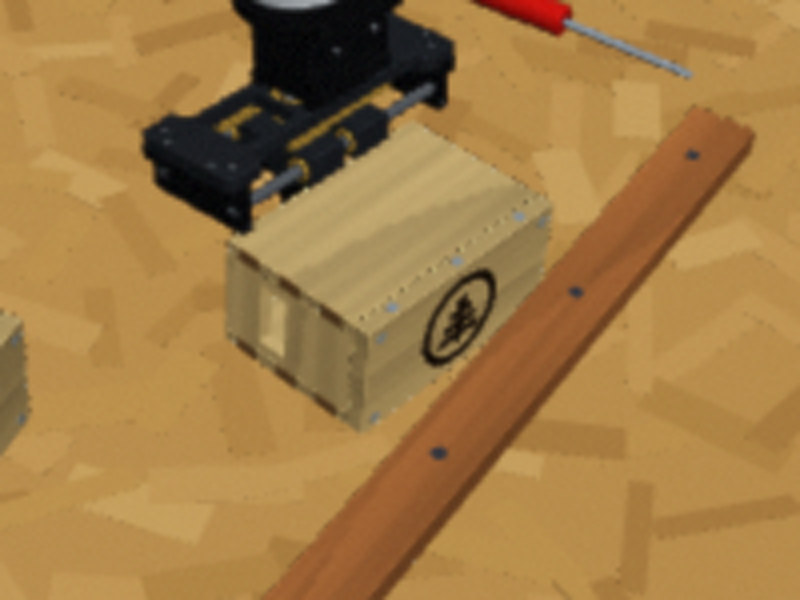

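The far-left corner is at the rail, near (548,262). Next I'll swing the finger round as the crate squares itself against the rail.

{"api": "carry_out", "payload": {
  "targets": [
    [0.02,0.01,0.002,0,0,-0.01],
    [0.035,0.025,0.004,0.004,0,-0.03],
    [0.05,0.04,0.006,0.008,0,-0.05],
    [0.062,0.05,0.008,0.009,0,-0.065],
    [0.073,0.062,0.01,0.01,0,-0.08],
    [0.083,0.074,0.012,0.012,0,-0.1],
    [0.09,0.084,0.013,0.014,0,-0.111],
    [0.095,0.084,0.013,0.014,0,-0.111]
  ]
}}

```text
time_s: 12.68
position: [0.5892, 0.1066, 0.0435]
tcp_rot: [[0.996, -0.008, 0.085], [-0.008, -1.0, 0.001], [0.085, -0.002, -0.996]]
force: [-14.8, 4.3, 15.1]
opening: 0.008
```

```bash
python3 - <<'E'
from h import *
rowsfor((.6,.105,.043,-0.5,6),(.604,.105,.043,-0.5,6))
cv2.imwrite('pics/w11.png',bot.capture("wrist"))
cv2.imwrite('pics/s11.png',cv2.resize(bot.capture("scene")[190:340,280:480],None,fx=4,fy=4,interpolation=2))
E
```

```text
at [0.5892 0.1066 0.0435] yaw -0.48812152422551225 F [-14.8438   4.343   15.1339] t 12.675
(0.6, 0.105, 0.043, -0.5, 6) [0.054, 0.007, 0.007, -0.001, 0.012, 0.0]
(0.604, 0.105, 0.043, -0.5, 6) [0.074, 0.007, 0.009, -0.001, 0.012, 0.0]
```

View pics/s11.png

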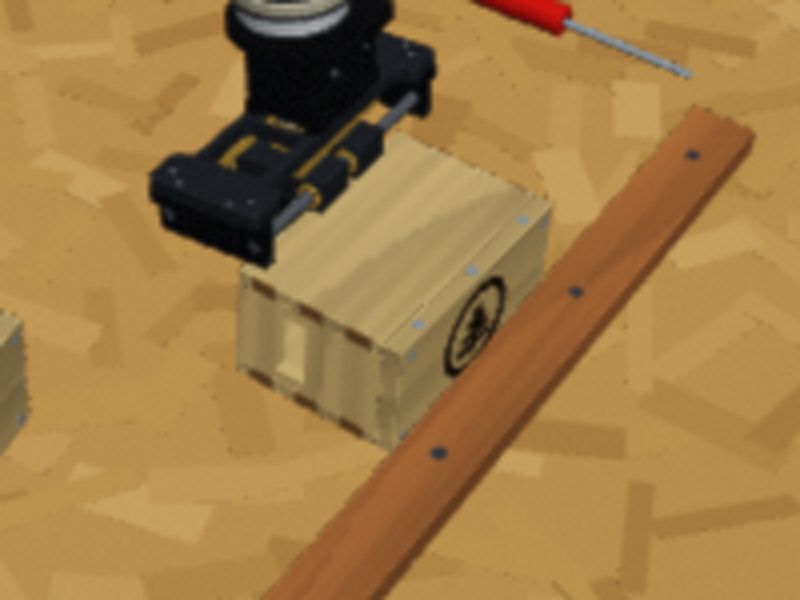

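View pics/w11.png

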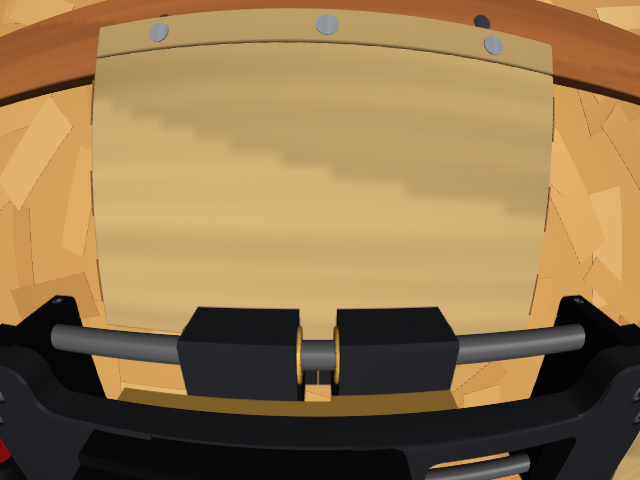

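It's nearly square, with the right end still a few millimetres short. I'll press on gently.

{"api": "carry_out", "payload": {
  "targets": [
    [0.03,0.01,0.003,0,0,0],
    [0.045,0.01,0.005,0,0,0],
    [0.055,0.01,0.006,0,0,0],
    [0.06,0.01,0.006,0,0,0],
    [0.06,0.01,0.006,0,0,0]
  ]
}}

```text
time_s: 13.4
position: [0.5902, 0.1057, 0.043]
tcp_rot: [[0.998, -0.007, 0.062], [-0.007, -1.0, 0.002], [0.062, -0.002, -0.998]]
force: [-20.6, 1.8, 17.5]
opening: 0.006
```

```bash
python3 - <<'E'
from h import *
rowsfor()
cv2.imwrite('pics/w12.png',bot.capture("wrist"))
cv2.imwrite('pics/s12.png',cv2.resize(bot.capture("scene")[190:340,280:480],None,fx=4,fy=4,interpolation=2))
E
```

```text
at [0.5902 0.1057 0.043 ] yaw -0.4278700751615714 F [-20.5781   1.8423  17.5271] t 13.4
```

View pics/s12.png

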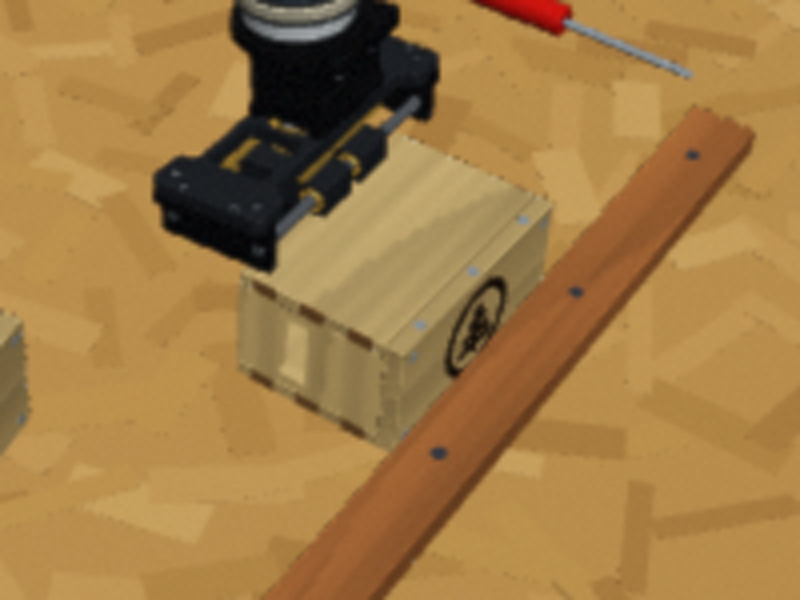

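View pics/w12.png

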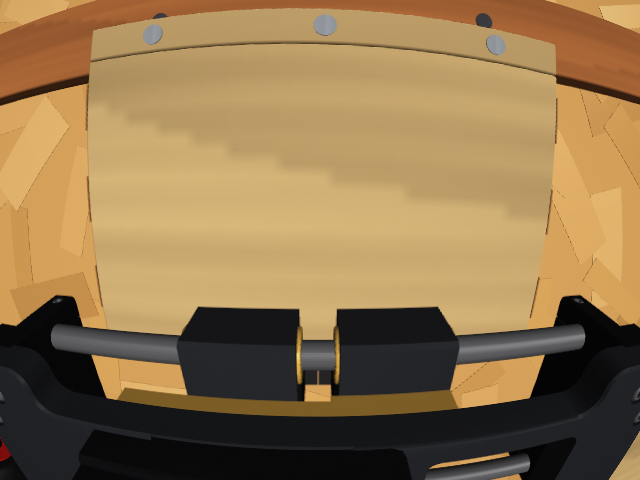

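```bash
python3 - <<'E'
from h import *
S=lambda x,y:(280+x/4-.375,190+y/4-.375)
a,b=ray("scene",S(551,206),.08),ray("scene",S(400,355),.08);print(a,b,np.degrees(np.arctan2(-(a-b)[0],(a-b)[1])))
ri=bot.capture("wrist");s=bot.read_state();c=bot.camera_info("wrist")
def wray(px,z):
    K=c["camera_matrix"];u=np.array([(px[0]-K[0,2])/K[0,0],(px[1]-K[1,2])/K[1,1]]);r=np.hypot(*u)
    d=np.r_[u/r*np.sin(r),np.cos(r)];M=c["mount"]
    d=s["tcp_rot"]@M[:3,:3]@d;o=s["position"]+s["tcp_rot"]@M[:3,3];return o+d*(z-o[2])/d[2]
for z,ps in ((.08,[(93,30),(555,44),(104,329),(533,318)]),(0,[(0,104),(640,103)]),(0,[(88,79),(560,77)])):
    for p in ps: print(p,wray(p,z))
z=cv2.resize(ri[0:120],None,fx=1.25,fy=4);cv2.imwrite('pics/w13.png',z)
E
```

```text
[0.7141 0.1771 0.08  ] [0.7067 0.0209 0.08  ] -2.71058575186242
(93, 30) [0.7131 0.1823 0.08  ]
(555, 44) [0.7076 0.0226 0.08  ]
(104, 329) [0.6034 0.1877 0.08  ]
(533, 318) [0.6072 0.0243 0.08  ]
(0, 104) [ 0.7152  0.3207 -0.    ]
(640, 103) [ 0.7137 -0.115   0.    ]
(88, 79) [0.7163 0.2394 0.    ]
(560, 77) [ 0.7172 -0.0387  0.    ]
```

View pics/w13.png

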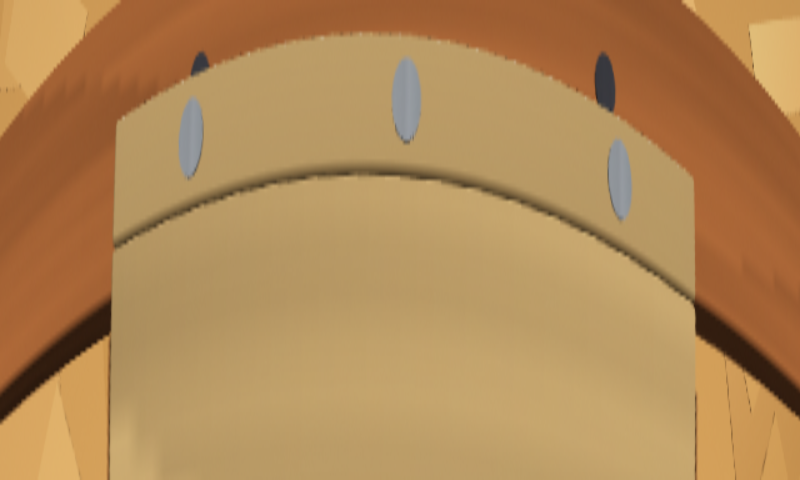

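The marked crate is still about 2° off the rail: the left end touches and the right end has a gap of about 5 mm. The finger is also pressing down with about 17 N, which adds friction. I'll unload that and push again.

{"api": "carry_out", "payload": {
  "targets": [
    [0.0,0,-0.02,0,0.01,0],
    [0.02,0,-0.03,0,0.01,0],
    [0.04,0,-0.03,0,0.02,0],
    [0.06,0,-0.03,0,0.02,0],
    [0.07,0,-0.03,0,0.02,0],
    [0.08,0,-0.03,0,0.02,0]
  ]
}}

```text
time_s: 14.3
position: [0.592, 0.1042, 0.0481]
tcp_rot: [[0.998, -0.006, 0.061], [-0.006, -1.0, -0.0], [0.061, 0.0, -0.998]]
force: [-25.9, -7.1, 19.1]
opening: 0.006
```

```bash
cat >> h.py <<'E'
def wray(px,z,s):
    c=bot.camera_info("wrist");K=c["camera_matrix"];u=np.array([(px[0]-K[0,2])/K[0,0],(px[1]-K[1,2])/K[1,1]]);r=np.hypot(*u)
    d=np.r_[u/r*np.sin(r),np.cos(r)];M=c["mount"]
    d=s["tcp_rot"]@M[:3,:3]@d;o=s["position"]+s["tcp_rot"]@M[:3,3];return o+d*(z-o[2])/d[2]
E
python3 - <<'E'
from h import *
rowsfor();print(bot.read_state()["tcp_rot"][:,2])
ri=bot.capture("wrist");cv2.imwrite('pics/w14f.png',ri)
z=cv2.resize(ri[0:120],None,fx=1.25,fy=4);cv2.imwrite('pics/w14.png',z)
E
```

```text
at [0.592  0.1042 0.0481] yaw -0.3223647911812297 F [-25.8979  -7.0907  19.1297] t 14.3
[ 0.061  -0.0005 -0.9981]
```

View pics/w14.png

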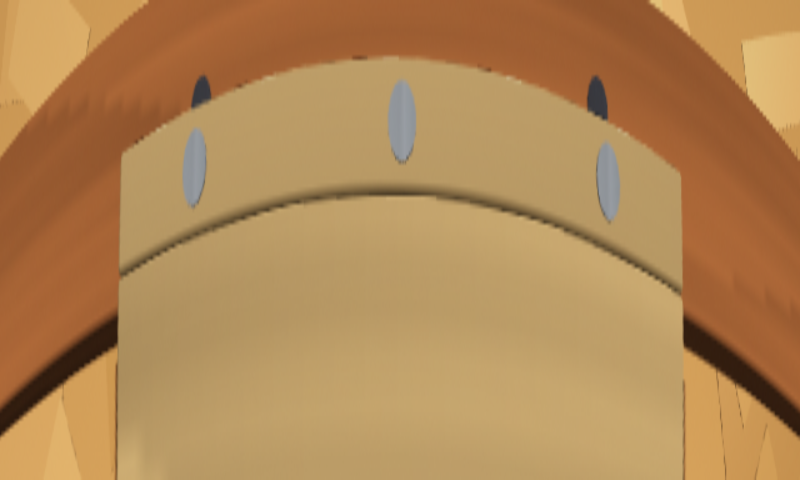

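```bash
python3 - <<'E'
from h import *
s=bot.read_state()
for z,ps in ((.08,[(122,154),(402,58),(680,174)]),(.02,[(0,400),(800,408)]),(0,[(0,438),(800,435)]),(.08,[(119,276),(683,293)])):
    for p in ps: print(p,wray((p[0]/1.25-.1,p[1]/4-.4),z,s))
print(s["force"])
cv2.imwrite('pics/s14.png',cv2.resize(bot.capture("scene")[190:340,280:480],None,fx=4,fy=4,interpolation=2))
E
```

```text
(122, 154) [0.7129 0.182  0.08  ]
(402, 58) [0.7119 0.1026 0.08  ]
(680, 174) [0.7107 0.0229 0.08  ]
(0, 400) [0.7153 0.302  0.02  ]
(800, 408) [ 0.7128 -0.0995  0.02  ]
(0, 438) [0.7139 0.3243 0.    ]
(800, 435) [ 0.7131 -0.1224  0.    ]
(119, 276) [0.7013 0.1823 0.08  ]
(683, 293) [0.6993 0.0226 0.08  ]
[-24.565   -6.2651  16.3951]
```

View pics/s14.png

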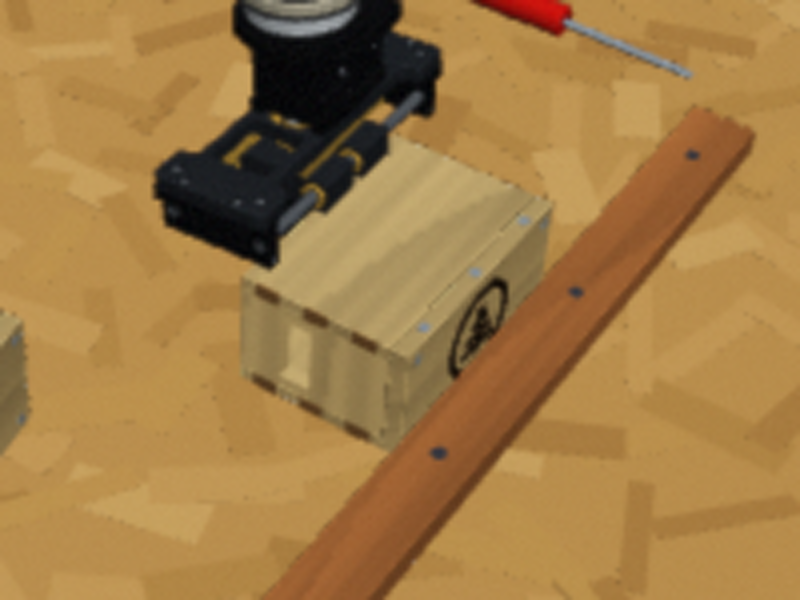

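It is now within about 0.5° of the rail. One more press and then I'll back off.

{"api": "carry_out", "payload": {
  "targets": [
    [0.0,0.0,-0.02,0,0.01,0],
    [0.03,0.01,-0.02,0,0.01,0],
    [0.06,0.01,-0.02,0,0.02,0],
    [0.09,0.01,-0.02,0,0.02,0],
    [0.1,0.01,-0.02,0,0.02,0],
    [0.1,0.01,-0.02,0,0.02,0]
  ]
}}

```text
time_s: 15.15
position: [0.5928, 0.1028, 0.0518]
tcp_rot: [[0.999, -0.004, 0.05], [-0.004, -1.0, -0.001], [0.05, 0.001, -0.999]]
force: [-35.0, -1.9, 28.5]
opening: 0.0
```

```bash
python3 - <<'E'
from h import *
rowsfor()
ri=bot.capture("wrist")
z=cv2.resize(ri[0:120],None,fx=1.25,fy=4);cv2.imwrite('pics/w15.png',z)
E
```

```text
at [0.5928 0.1028 0.0518] yaw -0.2067884325875613 F [-35.0086  -1.9452  28.5463] t 15.15
```

View pics/w15.png

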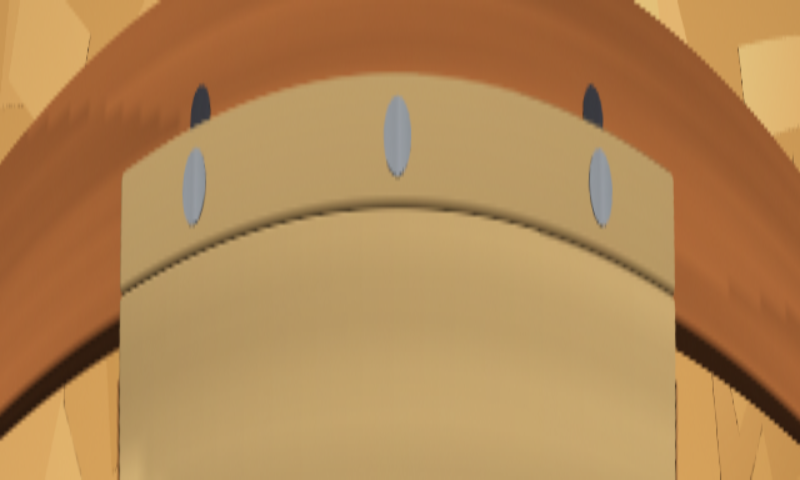

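It's flush: the crate edge and rail edge are parallel, with the same gap at (120,290) and (675,295). Backing off now.

{"api": "carry_out", "payload": {
  "targets": [
    [0,0,0,0,0,0],
    [-0.05,0,0,0,0,0],
    [-0.15,0,0,0,0,0],
    [-0.3,0,0,0,0,0],
    [-0.4,0,-0.2,0,0,0],
    [-0.5,0,-0.5,0,0,0],
    [-0.7,0,-0.8,0,0,0],
    [-0.7,0,-0.8,0,0,0],
    [-0.7,0,-0.8,0,0,0]
  ]
}}

```text
time_s: 16.32
position: [0.4472, 0.1033, 0.2055]
tcp_rot: [[0.998, -0.004, 0.056], [-0.004, -1.0, -0.001], [0.056, 0.001, -0.998]]
force: [0.6, -0.5, -0.4]
opening: 0.005
```

```bash
python3 - <<'E'
from h import *
rowsfor()
s=bot.read_state();cv2.imwrite('pics/w16.png',bot.capture("wrist"))
cv2.imwrite('pics/s16.png',cv2.resize(bot.capture("scene")[130:400,150:510],None,fx=2.2,fy=2.2,interpolation=2))
print(s["position"],s["tcp_rot"])
E
```

```text
at [0.4472 0.1033 0.2055] yaw -0.21676622913713212 F [ 0.6197 -0.5478 -0.3894] t 16.325
[0.4472 0.1033 0.2055] [[ 0.9984 -0.0038  0.0559]
 [-0.0038 -1.     -0.0008]
 [ 0.0559  0.0006 -0.9984]]
```

View pics/s16.png

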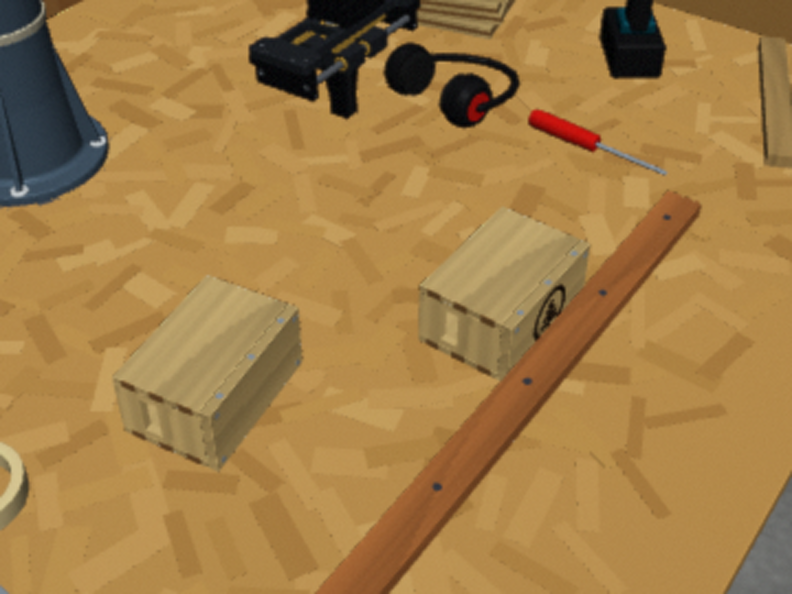

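View pics/w16.png

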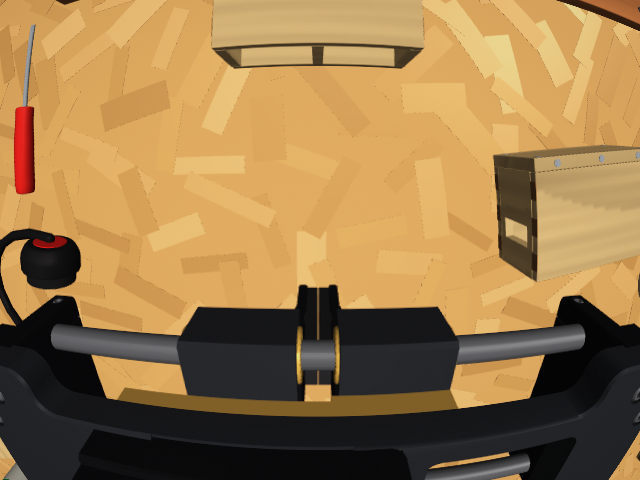

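```bash
python3 - <<'E'
from h import *
im=bot.capture("scene");cv2.imwrite('pics/s17.png',cv2.resize(im[215:315,330:440],None,fx=6,fy=6,interpolation=2))
im=bot.capture("top");cv2.imwrite('pics/t17.png',cv2.resize(im[165:265,225:425],None,fx=4,fy=4,interpolation=2))
E
```

```text
(no output)
```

View pics/s17.png

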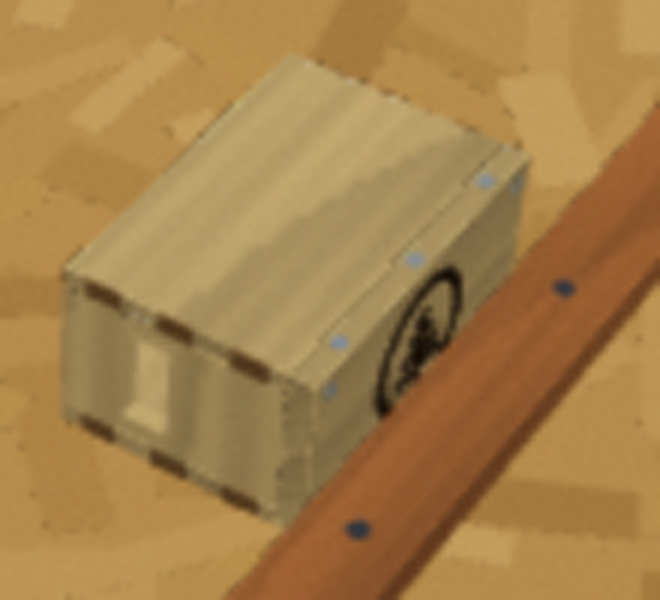

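View pics/t17.png

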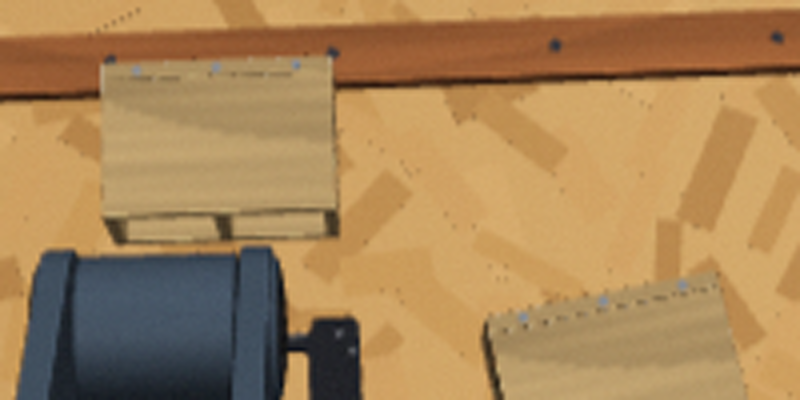

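```bash
python3 - <<'E'
from h import *
T=lambda x,y:(225+x/4-.4,165+y/4-.4);S=lambda x,y:(330+x/6-.4,215+y/6-.4)
print(ray("top",T(101,64),.08),ray("top",T(333,56),.08),ray("top",T(0,100),0),ray("top",T(800,72),0))
print(ray("scene",S(527,158),.08),ray("scene",S(314,385),.08),ray("scene",S(228,600),.02),ray("scene",S(660,105),.02))
print(bot.read_state()["force"],bot.hand_in())
E
```

```text
[0.7108 0.1813 0.08  ] [0.7099 0.0209 0.08  ] [0.714  0.2647 0.    ] [ 0.7114 -0.3162  0.    ]
[0.7139 0.1778 0.08  ] [0.7113 0.0228 0.08  ] [ 0.7148 -0.0343  0.02  ] [0.7157 0.308  0.02  ]
the job is handed in; nothing more can be done
[-0.2977 -0.5889 -0.507 ] None
```

I tipped both crates over towards the robot, then pushed the marked one up against the rail and handed the job in. The robot's clock read about 16.4 s, with the gripper clear of everything.

- **Marked crate:** this is the left one; its mark came into view once it lay down. I pushed it at the divider edge, low down, until its underside lay against the rail face. In my last top and scene pictures its edge is parallel to the rail within about 0.5–1°. It measured 2–3 mm short of the rail face, which is about the calibration error. The last wrist picture taken while pressing showed it flush.
- **Unmarked crate:** the right one has a plain underside. It lies where it fell, about 17 cm short of the rail, with its underside facing it. It still has the roughly 10° skew it started with, which I did not correct.
- **Extra pushing:** after the first push the marked crate was still about 2° out of square, so I pressed it twice more. The highest forces I read were about 35 N along the push and 28 N upward on the tool.
- **Bystanders:** I did not go near any of them. The last scene picture shows the ear defenders and screwdriver undisturbed; the tape roll and bar clamp were not fully in my last pictures.

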